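# Pull the strainer screen and hold it up to the light panel

## Task

Swing the strainer box's cover flap right over until it rests open on its stop, then draw the slotted screen panel straight up out of its guides by its top bar; the solid weir plate stays in its place. Hold the screen up over the drip tray, upright, square to the light panel and level with the middle of it, about a hand's breadth (90 mm) in front, so that the light shines through the slots. Finish while still holding it there steadily in the gripper, flap left open, the light panel and tray untouched and nothing else on the bench shifted.

Things in the scene. Friction and masses are not known exactly. Their poses are not given: they have to be found in the camera images.
- strainer: Strainer box, fixed: steel trough, outside 228 (x) x 132 (y) mm, walls 4, rim 146, inner floor 20 above the bench; a 62 mm flanged stub juts 46 from each x end. Two pairs of upright guides, at x = -45 and +45, to 108 above the bench, each take a plate facing x with 1.5 mm play: one the screen, one the weir plate, varying. Origin on the bench under its centre; y from hinge side to flap's free edge.
- flap (a joint): Opening angle of the cover flap, rad: starts at 0 (shut), 1.75 is fully open on its stop. Steel sheet, 0.45 kg, 236 mm along the hinge, 136 mm to the free edge with a 12 mm turned-down lip. Free-swinging hinge on the box's -y rim: let go before upright it falls shut; let go past about 1.5 it falls open to the stop.
- flap_hinge (a point): Point on the flap's hinge axis at the middle of the box's length, 146 mm above the bench. The axis is the box's x; the flap opens as a right-handed turn about +x. Axes turn with the flap: y from hinge to free edge, z out of its outer face.
- flap_grip (a point): Middle of the flap's bow handle: a round bar 10 mm thick, 100 mm long, parallel to the hinge, on a post at each end; 115 mm from the hinge towards the free edge, 46 mm above the flap's outer face (50 mm above the hinge axis). The bar can turn in the grip as the flap swings. Axes turn with the flap.
- screen: Screen panel to draw: steel frame 120 mm wide (y), 112 high (z), 5 thick (x), filled with upright wires with open slots; 0.2 to 0.45 kg. Along its top a bar 10 thick (x), 100 long (y), 14 high. Starts standing in one pair of guides on the strainer's inner floor, its top 14 mm below the rim. Origin: middle of its lower edge; z up the panel, x square to its face.
- screen_grip (a point): Centre of the screen's top bar (105 mm above its lower edge), axes as for the screen. Over 50 mm is free on both sides of it along x; grip it across its 10 mm thickness from above. The flap, standing open beside it, reaches to about 285 mm above the bench.
- screen_center (a point): Centre of the screen panel, 56 mm above its lower edge; axes as for the screen.
- weir: Weir plate that must stay: a solid steel plate 120 mm wide (y), 88 mm high (z), 5 mm thick (x), with a 50 mm wide, 28 mm deep rectangular notch in the middle of its top edge and no bar; it stands loose in the other pair of guides. Origin: middle of its lower edge.
- station: Inspection station, fixed, its lit face turned away from the robot: drip tray 240 (x) x 180 (y) x 30 mm high with an upright light panel on two posts along its +y edge; panel housing 222 wide (x), from 70 to 240 mm above the bench, front at y = 90 to 92, lit face looking to -y over the tray. Origin on the bench under the tray's centre, z up.
- panel_center (a point): Centre of the lit face (196 x 145 mm), 90 mm from the tray's centre along the station's +y and 155 mm above the bench. Axes as for the station: the face is square to y.
- wrench: Bystander, loose: steel spanner 170 mm long lying between the box and the tray. Origin at its middle.
- brush: Bystander, loose: wooden-handled brush 170 mm long lying to the right of the box.
- pulp_pack: Bystander, loose: brown moulded-pulp pack of 2 x 3 cups, 112 x 162 x 43 mm, at the back of the bench. Origin under its centre.
- bottle: Bystander, loose: white bottle 68 mm across, 190 mm high, to the right of the box.
- elbow: Bystander, loose: steel flanged pipe elbow about 85 x 85 x 54 mm, to the right, this side of the box.
- screwdriver: Bystander, loose: screwdriver 200 mm long lying to the left of the tray.
- blank_flange: Bystander, loose: round steel blank flange 72 mm across, 12 mm high, behind the box.
- jar: Bystander, loose: grey lidded jar 72 mm across, 85 mm high, to the right of the box.

How it is judged (in metres and radians):
On the way, in this order (a step that is already met when the one before it is completed fails the run):
1. the cover flap is swung open past upright (value of joint flap above 1.6 rad), for 0.2 s.
2. the screen is drawn up clear of the box, upright, in the gripper (height (world z) of screen above 0.148 m and angle between screen's own z axis and vertical below 0.25 rad and contact force between the fingers and screen above 2 N and contact force between screen and strainer below 0.5 N), for 0.1 s.
At the end, for the whole second after the job is handed in: Flap past 1.6 rad; screen held by its top bar by the fingers alone (over 2 N), still, touching neither station nor box, upright to 0.2, square to the panel to 0.25 rad, centre within 40 mm sideways and 35 in height of the panel's and 45 to 140 mm in front of it; weir plate within 15 mm of its start (value of joint flap above 1.6 rad and contact force between the fingers and screen above 2 N and contact force between screen and station below 0.3 N and contact force between screen and strainer below 0.3 N and x of screen_center in the frame of panel_center between -0.04 and 0.04 m and y of screen_center in the frame of panel_center between -0.14 and -0.045 m and z of screen_center in the frame of panel_center between -0.035 and 0.035 m and angle between screen's own z axis and vertical below 0.2 rad and angle between the x axis of screen and the y axis of station, either way round below 0.25 rad and linear speed of screen below 0.03 m/s and distance of weir from where it was at the start of the episode below 0.015 m and distance between the grasp point and screen_grip below 0.06 m); the arm keeps its last pose, push and grip.
It fails at once if the weir plate is pulled from its place (over 20 mm) (distance of weir from where it was at the start of the episode above 0.02 m).
It fails at once if the light panel or its tray is struck (over 3 N) (contact force between station and the arm above 3 N or contact force between station and the fingers above 3 N or contact force between station and screen above 3 N).
It fails at once if a bystander is shifted by more than 30 mm (distance of any of wrench, brush, pulp_pack, blank_flange, bottle, jar, elbow, screwdriver from where it was at the start of the episode above 0.03 m).
It also fails if it takes over 61 s, if anything falls off the work surface, if the arm or the gripper's body presses on something with over 40 N, if the wrist force passes 120 N, or if a joint passes its speed limit or range.

## Robot

A 6-joint arm with a two-finger parallel gripper is mounted at the origin on the work surface. World frame = base frame: x ahead of the robot, y to its left, z up, the work surface at z = 0. Lengths are in mm, angles in degrees, forces in N, time in s.
With the tool pointing down it reaches from about 300 to 850 mm from the base axis. Payload 4.2 kg.
Tool frame: the origin (TCP) lies between the finger pads; the fingertips stand 14 mm ahead of it and the grasp point (between the pads) lies 5 mm behind it; z points along the fingers, y is the line along which they close (so a half turn about z gives the same grasp; the last joint's range is limited). The gripper opens to 91 mm and grips with 3 to 60 N. Pads are 32 mm wide; open, the fingers measure 118 mm over their backs; the gripper's body (76 mm by 178 mm) begins 60 mm behind the grasp point.
Start: joints at [68.239, 18.312, 89.639, -0, 72.044, -1.146], TCP at [202.453, 538.196, 227.976] pointing down, gripper open.
Joint ranges: [-177.97, 177.97], [-48.28, 115.42], [12.27, 149.76], [-77.06, 257.06], [2.81, 150.46], [-146.56, 146.56]. Speed limits (degrees/s): [147.25, 147.25, 180, 180, 180, 180].

## Interface

Orientations are given as [roll, pitch, yaw] about the fixed x, y, z axes, in that order (R = Rz(yaw) Ry(pitch) Rx(roll)).
In Python, from workcell import * gives the robot as it stands. The module is installed in compiled form; this text tells all that it offers.
- The arm moves only by the tool send_rows, never from a script. Its argument "deltas" is a list of rows, each a list of 2 entries, a list of its own where there are three numbers: the shift along the tool's x, y, z normalised to -1 to 1, where 1 is 0.5 m, then the turn, a rotation vector about the tool's x, y, z normalised to -1 to 1, where 1 is 0.5 rad. A call has 1 to 10 rows; each row shifts and turns the commanded pose from where the row before left it, along the tool's axes as they then stand; what a row does not reach is not made up. A row lasts 1/10 s, in which the tool goes at most 50 mm and 8.59 degrees, less where a joint would pass 70% of its speed; a pose out of reach is approached as far as the arm can. A call with a number of a shift or a turn outside -1 to 1 is refused whole. A call with a gripper value outside its range is refused whole. "grip" is the closure, from 0 (fully open) to 1 (shut), set as the call begins (left out, the last holds). The fingers move at their own pace and stop on an object; "grip_force" is the grip in N (left out, the last holds). Time passes only in rows, so rows that do not move let the fingers close. It gives the time, the measured TCP pose, the force, the opening and the grip force at its end, in the units of the state.
- state(): the state, without advancing time (a new reading comes with each control period).
- grab_frame(name): name is "scene" or "side" or "wrist"; returns the picture (420x560x3 uint8, red, green, blue); there is no depth.
- calibration(name): a dict with "mtx" (3x3 intrinsics, pixels), "R" (3x3) and "t" (3): a world point X has camera coordinates R X + t. Camera axes: x right, y down, z forward; pixel columns grow to the right and rows downward; lengths in mm; the calibration is good to about 2 mm. The wrist camera is an equidistant fisheye: a pixel r from the principal point sees the ray r / f radians off the axis. A picture is of the moment at which its call begins: read the wrist's pose just before it. calibration takes no time and is no camera call; for the wrist camera it gives the pose at the moment of the call.
- job_done(): hands the job in; it is judged then, once.
Trained networks look in the newest picture that a camera, given by its name, has taken for a name from the list of things; names that differ only in an ending like _2 or _b are one class to them, and where a whole thing is asked for, a point or a joint stands for the part that bears it (a point fixed in the world has none). Each returns a list of dicts, best first, with "p" (0 to 1); they miss things now and then, are a little off and sometimes report something else, mostly with a low value. They report only what shows in the picture. A call takes as long as a camera call.
- trace(camera, label): "pixels" (420x560 bool, what is visible of it) and "bbox" ([left, top, width, height] in pixels, round what is visible of it).
The state is a dict: "time_s": time; "qpos": joint angles; "qvel": joint speeds; "effort": joint torques, N m; "ee_pos": TCP position; "ee_rot": TCP orientation; "force": force on the tool from outside, world axes, zero at the start; "torque": the same for the moment, N m; "gripper_width": finger opening in mm; "gripper_force": force on a finger pad.
Only numpy, scipy, OpenCV 4.12 (cv2) and the standard library are available. Lean on these libraries where they do the work, as an engineer would, in place of code of your own. Each camera call takes 0.05 s, during which the arm holds its last target. There are 200 camera calls.

## Working session

There is one attempt and no reset: what is moved stays moved. The work goes in short steps, Python scripts to look and compute and a tool call to move; the robot and the scene stay as the last step left them, time stands still between calls to the robot, and variables do not carry over. Pictures are saved under pics/ and viewed, at most 10 in all, crops included, and the job is handed in when it is done.

Besides the shell and the picture viewer there is one more tool, called after "Request:" as name([rows], argument=value, ...), one row to a line, values as JSON. send_rows: Moves the arm, as the interface text tells. Scaled input: -1 to 1 covers 0.5 m each way for a shift and 0.5 rad each way for a turn. Its arguments: {"type":"object","properties":{"deltas":{"type":"array","items":{"type":"array"}},"grip":{"type":"number"},"grip_force":{"type":"number"}},"required":["deltas"]}

```bash
mkdir -p pics
python3 - <<'E'
from workcell import *
import cv2,numpy as np
s=state();print(s['time_s'],s['ee_pos'],s['ee_rot'],s['gripper_width'])
for n in("scene","side"):
    im=grab_frame(n);cv2.imwrite(f'pics/{n}0.png',im[:,:,::-1])
    c=calibration(n);print(n,c['mtx'].tolist(),np.round(c['R'],4).tolist(),np.round(c['t'],1).tolist())
    for l in("strainer","flap","flap_grip","station","screen","weir"):
        print(l,[(round(d['p'],2),d['bbox'],int(d['pixels'].sum())) for d in trace(n,l)])
E
```

```text
0.0 [202.28984095 537.73721408 227.12953088] [-1.79900474e+02 -1.49162610e-03  1.59384259e+02] 91.11688314186983
scene [[408.55831924588773, 0.0, 278.167278142921], [0.0, 408.55831924588773, 205.7974915493028], [0.0, 0.0, 1.0]] [[0.6937, 0.7201, 0.0118], [0.5959, -0.5647, -0.5709], [-0.4044, 0.4031, -0.8209]] [-394.8, -241.5, 1480.5]
strainer [(0.94, [177.4, 202.3, 105.3, 103.3], 6195)]
flap [(0.8, [178.0, 204.2, 104.4, 80.6], 4300), (0.6, [297.0, 291.9, 27.6, 25.7], 509)]
flap_grip [(0.73, [179.3, 204.3, 95.6, 80.6], 4137)]
station [(0.95, [271.7, 97.1, 96.2, 120.2], 6420)]
screen [(0.26, [176.0, 200.5, 104.6, 86.5], 4268)]
weir []
side [[499.9671610907796, 0.0, 288.1752561963172], [0.0, 499.9671610907796, 208.5927208963978], [0.0, 0.0, 1.0]] [[-0.5725, -0.8195, 0.0249], [-0.4764, 0.3078, -0.8236], [0.6673, -0.4834, -0.5666]] [349.6, 360.3, 1504.8]
strainer [(0.96, [301.1, 172.4, 72.2, 68.7], 3176)]
flap [(0.94, [301.9, 173.2, 73.6, 41.5], 1325)]
flap_grip [(0.56, [302.3, 172.5, 68.4, 37.7], 1358)]
station [(0.73, [218.7, 218.4, 72.7, 80.2], 4046)]
screen [(0.61, [301.8, 174.8, 67.2, 34.6], 1297)]
weir [(0.38, [163.7, 314.2, 25.9, 32.1], 317)]
```

Run:
```python
import cv2,numpy as np
a=cv2.imread('pics/scene0.png')[80:320,150:400];b=cv2.imread('pics/side0.png')[150:320,190:410]
a=cv2.resize(a,None,fx=1.6*1.5,fy=1.6*1.5,interpolation=cv2.INTER_CUBIC);cv2.imwrite('pics/s1.png',a)
b=cv2.resize(b,None,fx=3.4,fy=3.4,interpolation=cv2.INTER_CUBIC);cv2.imwrite('pics/s2.png',b)
```

```text
(no output)
```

View pics/scene0.png

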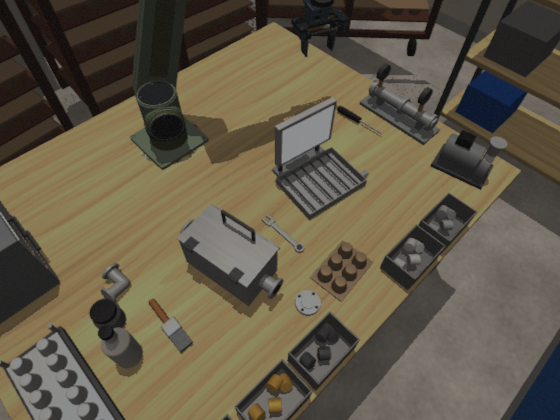

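View pics/s1.png

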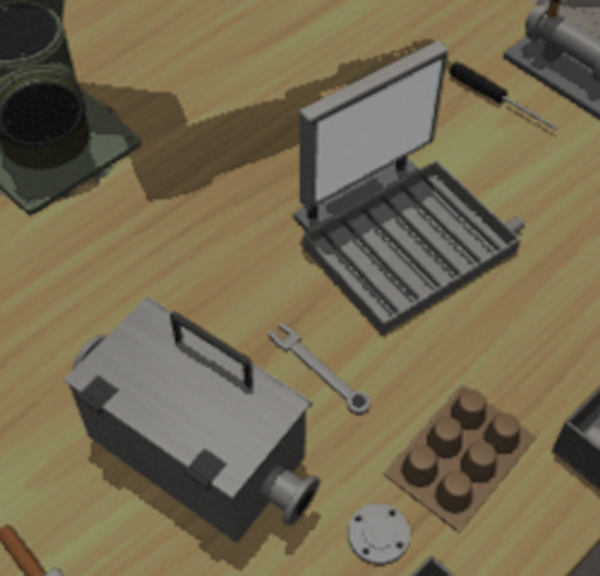

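View pics/s2.png

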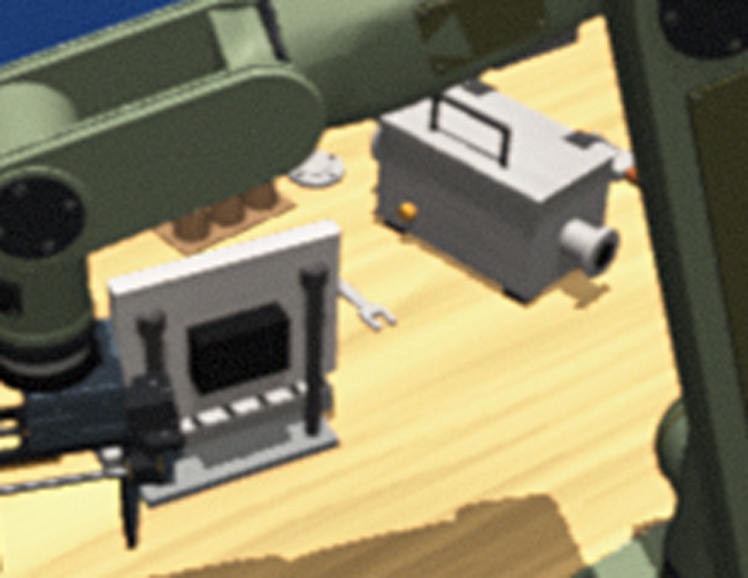

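The scene picture shows the box with its handle near (238,226) and its hinges on the -y side. The spanner is near (283,233). The lit panel is centred near (307,135) and its tray near (320,180). In the side view the box is at about (335,205), with the back of the panel at (257,250). Next I'll fit the poses from corner points.

```bash
cat > h.py <<'E'
from workcell import *
import cv2,numpy as np
from scipy.optimize import least_squares
def proj(n,X):
    c=calibration(n);p=(c['R']@np.atleast_2d(X).T).T+c['t'];q=(c['mtx']@p.T).T;return q[:,:2]/q[:,2:]
def place(q,P):
    c,s=np.cos(q[2]),np.sin(q[2]);P=np.array(P,float)
    return np.c_[q[0]+c*P[:,0]-s*P[:,1],q[1]+s*P[:,0]+c*P[:,1],P[:,2]]
def fit(obs,q0):
    f=lambda q:np.concatenate([(proj(n,place(q,[o[0] for o in ob]))-[o[1] for o in ob]).ravel() for n,ob in obs.items()])
    r=least_squares(f,q0,x_scale=[100,100,1],loss='soft_l1');return r.x,np.round(f(r.x).reshape(-1,2),1).tolist()
S=lambda x,y:(150+x/2.4,80+y/2.4)
D=lambda x,y:(190+x/3.4,150+y/3.4)
E
cat > fit1.py <<'E'
from h import *
hy=-66
box={'scene':[((-118,hy+136,150),S(148,298)),((118,hy+136,150),S(311,403)),((-118,hy,150),S(68,380)),((118,hy,150),S(234,496)),
 ((-50,hy+115,200),S(174,314)),((50,hy+115,200),S(252,360)),((114,-66,0),S(240,538))],
 'side':[((118,hy+136,150),D(378,120)),((-118,hy+136,150),D(541,200)),((-118,hy,150),D(613,150)),((50,hy+115,200),D(436,95)),((-50,hy+115,200),D(509,130)),((-114,66,0),D(524,300))]}
q,r=fit(box,[500,100,0]);print('box',q[:2],np.degrees(q[2]),r)
sta={'scene':[((-98,90,227.5),S(315,110)),((98,90,227.5),S(442,54)),((98,90,82.5),S(435,140)),((-98,90,82.5),S(313,200)),
 ((-120,-90,30),S(385,328)),((120,-90,30),S(519,240)),((-111,90,240),S(303,108))]}
for a in(0,1.57,-1.57,3.1):
    q,r=fit(sta,[400,400,a]);print('sta',q[:2],np.degrees(q[2]),r)
E
python3 fit1.py
```

```text
box [ 551.59026332 -168.9990846 ] 10.843443341902033 [[-1.1, -0.6], [0.4, -1.0], [-1.6, -0.3], [0.5, 0.1], [0.4, -0.5], [-1.5, -0.5], [-0.5, 4.1], [-1.7, -2.8], [-0.8, -0.9], [1.1, -0.6], [-0.9, -2.1], [-1.4, -1.9], [0.3, 2.3]]
sta [511.58365581 248.46368614] 79.59840699344852 [[0.5, 3.3], [0.3, 2.0], [-2.2, -0.6], [0.4, -1.6], [-3.5, -3.9], [-0.3, -0.3], [1.8, 2.7]]
sta [511.58370102 248.46367543] 79.59843716704648 [[0.5, 3.3], [0.3, 2.0], [-2.2, -0.6], [0.4, -1.6], [-3.5, -3.9], [-0.3, -0.3], [1.8, 2.7]]
sta [511.58366527 248.46368383] 79.5984132157955 [[0.5, 3.3], [0.3, 2.0], [-2.2, -0.6], [0.4, -1.6], [-3.5, -3.9], [-0.3, -0.3], [1.8, 2.7]]
sta [511.58368464 248.46367928] 79.59842616815978 [[0.5, 3.3], [0.3, 2.0], [-2.2, -0.6], [0.4, -1.6], [-3.5, -3.9], [-0.3, -0.3], [1.8, 2.7]]
```

```bash
cat >> h.py <<'E'
from scipy.spatial.transform import Rotation as Ro
def rows(path,start=None):
    """path: list of (x,y,z,yaw); tool pointing down; prints rows from commanded/measured pose"""
    if start is None:
        s=state();p=np.array(s['ee_pos']);R=Ro.from_euler('xyz',s['ee_rot'],degrees=True)
    else: p=np.array(start[:3]);R=Ro.from_euler('xyz',[180,0,start[3]],degrees=True)
    out=[]
    for t in path:
        R2=Ro.from_euler('xyz',[180,0,t[3]],degrees=True)
        d=R.inv().apply(np.array(t[:3])-p)/500;w=(R.inv()*R2).as_rotvec()/.5
        d=np.round(d,3);w=np.round(w,3);out.append([d.tolist(),w.tolist()])
        p=p+R.apply(d*500);R=R*Ro.from_rotvec(w*.5)
    for i in range(0,len(out),10):print(str(out[i:i+10]).replace(' ',''))
    print('end',np.round(p,1),np.round(R.as_euler('xyz',degrees=True),1))
def line(a,b,n):
    a=np.array(a,float);b=np.array(b,float);return [a+(b-a)*k/n for k in range(1,n+1)]
E
python3 - <<'E'
from h import *
a=(202.3,537.7,227.1,159.4);b=(202.3,537.7,420,159.4);c=(560,-140,420,10.8)
rows(line(a,b,4)+line(b,c,20))
E
```

```text
[[[-0.0,-0.001,-0.095],[0.0,-0.0,-0.001]],[[-0.0,0.0,-0.096],[0.0,-0.0,0.0]],[[-0.0,0.0,-0.097],[0.0,-0.0,0.0]],[[-0.0,0.0,-0.096],[0.0,-0.0,0.0]],[[-0.057,-0.051,-0.0],[0.0,-0.0,0.26]],[[-0.064,-0.043,-0.0],[0.0,-0.0,0.259]],[[-0.068,-0.034,-0.0],[0.0,-0.0,0.26]],[[-0.073,-0.026,-0.0],[0.0,-0.0,0.259]],[[-0.075,-0.015,-0.0],[0.0,-0.0,0.259]],[[-0.076,-0.006,-0.0],[0.0,-0.0,0.26]]]
[[[-0.077,0.004,-0.0],[0.0,-0.0,0.259]],[[-0.075,0.014,-0.0],[0.0,-0.0,0.259]],[[-0.073,0.023,-0.0],[0.0,-0.0,0.26]],[[-0.069,0.033,-0.0],[0.0,-0.0,0.259]],[[-0.065,0.041,-0.0],[0.0,-0.0,0.259]],[[-0.058,0.05,-0.0],[-0.0,-0.0,0.26]],[[-0.052,0.056,-0.0],[-0.0,-0.0,0.259]],[[-0.044,0.063,-0.0],[-0.0,-0.0,0.259]],[[-0.035,0.068,-0.0],[-0.0,-0.0,0.26]],[[-0.027,0.072,-0.0],[-0.0,-0.0,0.259]]]
[[[-0.017,0.075,-0.0],[-0.0,-0.0,0.26]],[[-0.007,0.076,-0.0],[-0.0,-0.0,0.259]],[[0.003,0.076,-0.0],[-0.0,-0.0,0.259]],[[0.013,0.076,-0.0],[-0.0,-0.0,0.26]]]
end [ 560.  -140.   419.9] [-180.    -0.    10.8]
```

Request:
send_rows([
  [[0,0,-0.095],[0,0,0]],
  [[0,0,-0.096],[0,0,0]],
  [[0,0,-0.097],[0,0,0]],
  [[0,0,-0.096],[0,0,0]],
  [[-0.057,-0.051,0],[0,0,0.26]],
  [[-0.064,-0.043,0],[0,0,0.259]],
  [[-0.068,-0.034,0],[0,0,0.26]],
  [[-0.073,-0.026,0],[0,0,0.259]],
  [[-0.075,-0.015,0],[0,0,0.259]],
  [[-0.076,-0.006,0],[0,0,0.26]],
])

```text
time_s: 1.7
ee_pos: [310.2, 333.4, 420.1]
ee_rot: [180.0, -0.0, 114.5]
force: [0.1, 0.3, 0.0]
gripper_width: 91.2
gripper_force: 0.0
```

Request:
send_rows([
  [[-0.077,0.004,0],[0,0,0.259]],
  [[-0.075,0.014,0],[0,0,0.259]],
  [[-0.073,0.023,0],[0,0,0.26]],
  [[-0.069,0.033,0],[0,0,0.259]],
  [[-0.065,0.041,0],[0,0,0.259]],
  [[-0.058,0.05,0],[0,0,0.26]],
  [[-0.052,0.056,0],[0,0,0.259]],
  [[-0.044,0.063,0],[0,0,0.259]],
  [[-0.035,0.068,0],[0,0,0.26]],
  [[-0.027,0.072,0],[0,0,0.259]],
])

```text
time_s: 2.7
ee_pos: [488.8, -5.8, 420.1]
ee_rot: [180.0, -0.0, 40.2]
force: [0.3, 0.7, 0.4]
gripper_width: 91.0
gripper_force: 0.0
```

Request:
send_rows([
  [[-0.017,0.075,0],[0,0,0.26]],
  [[-0.007,0.076,0],[0,0,0.259]],
  [[0.003,0.076,0],[0,0,0.259]],
  [[0.013,0.076,0],[0,0,0.26]],
  [[0,0,0],[0,0,0]],
  [[0,0,0],[0,0,0]],
])

```text
time_s: 3.3
ee_pos: [559.9, -140.1, 419.3]
ee_rot: [-179.9, 0.1, 10.7]
force: [-0.5, 0.0, 0.7]
gripper_width: 91.1
gripper_force: 0.0
```

Run:
```python
from h import *
s=state();c=calibration('wrist');im=grab_frame('wrist');cv2.imwrite('pics/w1.png',im[:,:,::-1])
im2=grab_frame('side');cv2.imwrite('pics/side1.png',im2[:,:,::-1])
print(s['time_s'],s['ee_pos'],s['ee_rot'],c)
np.savez('w1.npz',**{k:np.array(c[k]) for k in('mtx','R','t')})
for l in("flap_grip","strainer","station"):
    for n in('wrist','side'):print(l,n,[(round(d['p'],2),d['bbox']) for d in trace(n,l)])
cv2.imwrite('pics/w1b.png',cv2.resize(im[:,:,::-1],(800,600),interpolation=cv2.INTER_CUBIC))
```

```text
3.3 [ 559.85173227 -140.11579539  419.29283615] [-1.79927172e+02  6.36093367e-02  1.07462412e+01] {'mtx': array([[325.1922621 ,   0.        , 281.21509416],
       [  0.        , 325.1922621 , 209.56075139],
       [  0.        ,   0.        ,   1.        ]]), 'R': array([[ 0.18547628, -0.98264825, -0.00098462],
       [-0.95052271, -0.17966647,  0.25342955],
       [-0.249209  , -0.04606926, -0.96735335]]), 't': array([-241.42301163,  430.62434969,  708.85287434])}
flap_grip wrist [(0.67, [246.8, 102.1, 107.2, 167.8])]
flap_grip side [(0.74, [300.5, 173.0, 54.2, 36.5])]
strainer wrist [(0.62, [248.5, 76.9, 108.5, 193.4])]
strainer side [(0.64, [299.4, 170.1, 57.0, 72.0]), (0.2, [271.6, 193.9, 21.8, 10.9])]
station wrist [(0.76, [0.0, 103.4, 148.7, 153.2])]
station side []
```

View pics/w1b.png

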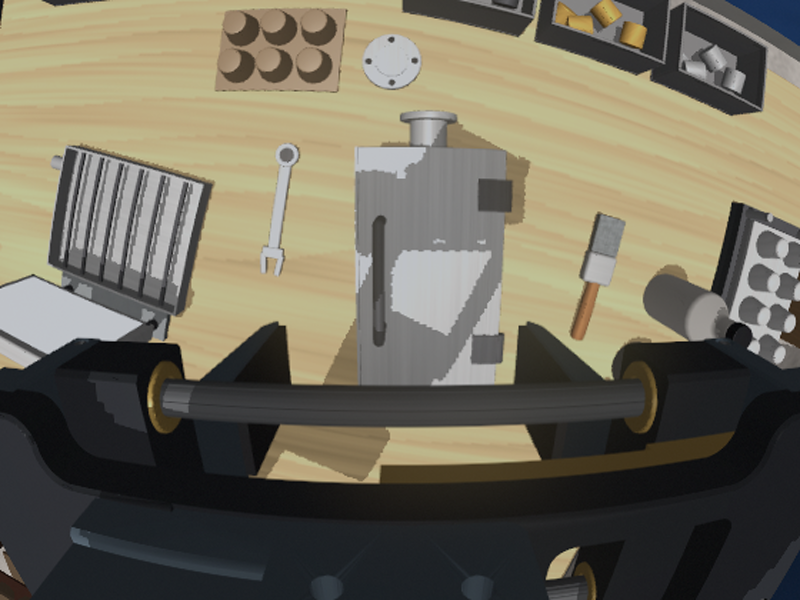

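The wrist view shows the flap from x=357 to 505 in the enlarged picture, with its +x end at y=149. The handle bar runs along x≈379 from y≈217 to 343. The tray corners are at (70,146), (212,184) and (180,315).

```bash
cat >> h.py <<'E'
def projf(f,X):
    c=np.load(f);p=(c['R']@np.atleast_2d(X).T).T+c['t'];r=np.hypot(p[:,0],p[:,1]);th=np.arctan2(r,p[:,2])
    return c['mtx'][:2,2]+c['mtx'][0,0]*th[:,None]*p[:,:2]/r[:,None]
_p=proj
def proj(n,X): return projf(n,X) if n.endswith('npz') else _p(n,X)
W=lambda x,y:((x+.5)*.7-.5,(y+.5)*.7-.5)
E
cat > fit2.py <<'E'
exec(open('fit1.py').read().split("q,r=fit(box")[0])
w=[((118,70,150),W(356,149)),((118,hy,150),W(506,150)),((0,49,196),W(379,278)),((50,49,196),W(379,218)),((-50,49,196),W(379,342))]
b1={'w1.npz':w};b2={'scene':[o if o[0][2]!=200 else ((o[0][0],o[0][1],196),o[1]) for o in box['scene'][:6]],'w1.npz':w}
for b in(b1,b2):
    q,r=fit(b,[550,-165,.18]);print('box',q[:2],np.degrees(q[2]),r)
st={'w1.npz':[((120,-90,30),W(69,146)),((-120,-90,30),W(213,183)),((-120,90,30),W(180,316))]}
sc=[((-98,90,227.5),S(315,110)),((98,90,227.5),S(442,54)),((98,90,82.5),S(435,140)),((-98,90,82.5),S(313,200)),((-120,-90,30),S(385,328)),((120,-90,30),S(519,240))]
for b in(st,{'scene':sc},{**st,'scene':sc}):
    q,r=fit(b,[500,250,1.4]);print('sta',q[:2],np.degrees(q[2]),r)
E
python3 fit2.py
```

```text
box [ 551.08313367 -171.74145264] 10.581515373427829 [[1.0, -1.6], [0.0, -0.7], [-0.3, 4.5], [-0.6, 4.9], [0.2, -1.0]]
box [ 552.1020379  -170.92746963] 10.418625507088223 [[-1.1, -0.2], [-0.0, -0.0], [-2.0, -0.1], [-0.4, 0.9], [0.3, 0.9], [-1.8, 1.0], [0.8, -2.7], [-0.2, -1.4], [-0.8, 3.4], [-1.0, 3.8], [-0.4, -2.0]]
sta [518.02021563 237.80101196] 82.48540508097645 [[0.3, -0.6], [-2.2, 0.3], [1.1, 0.1]]
sta [514.86934168 247.90156596] 80.81264675955913 [[1.0, 4.6], [0.1, 2.5], [-2.4, -0.1], [0.9, -0.3], [-1.9, -2.9], [0.3, -0.4]]
sta [518.21227928 241.90516514] 82.01386666018996 [[-0.8, -1.2], [-4.1, 0.5], [-1.1, -0.0], [0.2, 6.9], [-1.3, 3.8], [-3.6, 1.2], [0.2, 1.9], [-1.5, -0.8], [-0.1, 0.5]]
```

Run:
```python
from h import *
p=(559.9,-140.1,419.3,10.7);a=(543,-122.8,290,10.6);b=(543,-122.8,191,10.6)
rows(line(p,a,4)+line(a,b,4))
```

```text
[[[-0.007,-0.008,0.067],[0.0,-0.001,0.005]],[[-0.006,-0.01,0.064],[0.0,-0.0,0.001]],[[-0.007,-0.01,0.065],[0.0,-0.0,0.001]],[[-0.007,-0.01,0.065],[0.0,-0.0,0.001]],[[0.0,-0.0,0.049],[0.0,-0.0,-0.0]],[[0.0,-0.0,0.05],[0.0,-0.0,-0.0]],[[0.0,-0.0,0.049],[0.0,-0.0,-0.0]],[[0.0,-0.0,0.05],[0.0,-0.0,-0.0]]]
end [ 542.9 -122.9  190.9] [180.   -0.   10.6]
```

Request:
send_rows([
  [[-0.007,-0.009,0.065],[0,0,0.002]],
  [[-0.007,-0.009,0.065],[0,0,0.002]],
  [[-0.007,-0.01,0.065],[0,0,0.001]],
  [[-0.007,-0.01,0.065],[0,0,0.001]],
  [[0,0,0.049],[0,0,0]],
  [[0,0,0.05],[0,0,0]],
  [[0,0,0.049],[0,0,0]],
  [[0,0,0.05],[0,0,0]],
  [[0,0,0],[0,0,0]],
])

```text
time_s: 4.6
ee_pos: [540.3, -122.8, 187.9]
ee_rot: [-179.8, 0.4, 10.6]
force: [-0.3, -0.2, -0.0]
gripper_width: 91.0
gripper_force: 0.0
```

Request:
send_rows([
  [[0,0,0],[0,0,0]],
  [[0,0,0],[0,0,0]],
  [[0,0,0],[0,0,0]],
  [[0,0,0],[0,0,0]],
  [[0,0,0],[0,0,0]],
  [[0,0,0],[0,0,0]],
  [[0,0,0],[0,0,0]],
], grip=0.8, grip_force=10)

```text
time_s: 5.3
ee_pos: [542.6, -123.7, 191.0]
ee_rot: [-180.0, -0.0, 10.6]
force: [-0.4, -0.1, -0.4]
gripper_width: 37.9
gripper_force: 0.0
```

Request:
send_rows([
  [[0,0,0],[0,0,0]],
  [[0,0,0],[0,0,0]],
  [[0,0,0],[0,0,0]],
  [[0,0,0],[0,0,0]],
  [[0,0,0],[0,0,0]],
  [[0,0,0],[0,0,0]],
  [[0,0,0],[0,0,0]],
], grip=1, grip_force=10)

```text
time_s: 6.0
ee_pos: [542.4, -122.7, 190.9]
ee_rot: [-179.9, 0.0, 10.6]
force: [-0.5, 5.0, 1.4]
gripper_width: 10.0
gripper_force: 10.0
```

Run:
```python
from h import *
s=state();print(s['ee_pos'],s['force'],s['torque'],s['gripper_width'],s['gripper_force'])
im=grab_frame('wrist');cv2.imwrite('pics/w2.png',im[:,:,::-1])
```

```text
[ 542.37094222 -122.72599905  190.86280826] [-0.49432628  5.00415626  1.3813481 ] [ 0.90208287  0.27420792 -0.09779527] 9.966552253308855 10.002164393663406
```

View pics/w2.png

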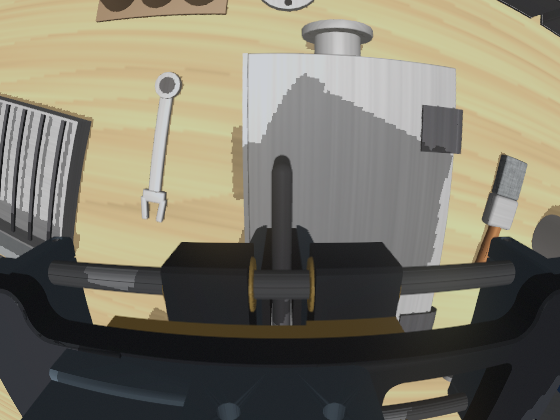

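The bar is gripped at 10 mm opening, near (282,230) in the wrist view. Now I'll swing it along the arc.

Run:
```python
import numpy as np
r=np.hypot(115,50);a0=np.arctan2(50,115);th=np.r_[0,np.radians([2,5,8]),np.radians(np.linspace(12,98,22))]
y=r*np.cos(a0+th);z=r*np.sin(a0+th)
py=pz=0;o=[]
for Y,Z in zip(y[1:]-y[0],z[1:]-z[0]):
    dy=round((-Y/500)-py,4);dz=round((-Z/500)-pz,4);py+=dy;pz+=dz;o.append([[0,round(dy,4),round(dz,4)],[0,0,0]])
for i in range(0,len(o),10):print(str(o[i:i+10]).replace(' ',''))
```

```text
[[[0,np.float64(0.0036),np.float64(-0.008)],[0,0,0]],[[0,np.float64(0.006),np.float64(-0.0117)],[0,0,0]],[[0,np.float64(0.0066),np.float64(-0.0113)],[0,0,0]],[[0,np.float64(0.0096),np.float64(-0.0146)],[0,0,0]],[[0,np.float64(0.0109),np.float64(-0.0142)],[0,0,0]],[[0,np.float64(0.0119),np.float64(-0.0134)],[0,0,0]],[[0,np.float64(0.0129),np.float64(-0.0125)],[0,0,0]],[[0,np.float64(0.0137),np.float64(-0.0116)],[0,0,0]],[[0,np.float64(0.0145),np.float64(-0.0106)],[0,0,0]],[[0,np.float64(0.0152),np.float64(-0.0095)],[0,0,0]]]
[[[0,np.float64(0.0158),np.float64(-0.0083)],[0,0,0]],[[0,np.float64(0.0164),np.float64(-0.0073)],[0,0,0]],[[0,np.float64(0.0169),np.float64(-0.006)],[0,0,0]],[[0,np.float64(0.0172),np.float64(-0.0048)],[0,0,0]],[[0,np.float64(0.0176),np.float64(-0.0036)],[0,0,0]],[[0,np.float64(0.0178),np.float64(-0.0023)],[0,0,0]],[[0,np.float64(0.0179),np.float64(-0.001)],[0,0,0]],[[0,np.float64(0.0179),np.float64(0.0002)],[0,0,0]],[[0,np.float64(0.0178),np.float64(0.0015)],[0,0,0]],[[0,np.float64(0.0178),np.float64(0.0028)],[0,0,0]]]
[[[0,np.float64(0.0174),np.float64(0.0041)],[0,0,0]],[[0,np.float64(0.0171),np.float64(0.0053)],[0,0,0]],[[0,np.float64(0.0167),np.float64(0.0065)],[0,0,0]],[[0,np.float64(0.0162),np.float64(0.0076)],[0,0,0]],[[0,np.float64(0.0156),np.float64(0.0089)],[0,0,0]]]
```

Request:
send_rows([
  [[0,0.0036,-0.008],[0,0,0]],
  [[0,0.006,-0.0117],[0,0,0]],
  [[0,0.0066,-0.0113],[0,0,0]],
  [[0,0.0096,-0.0146],[0,0,0]],
  [[0,0.0109,-0.0142],[0,0,0]],
  [[0,0.0119,-0.0134],[0,0,0]],
  [[0,0,0],[0,0,0]],
], grip_force=15)

```text
time_s: 6.75
ee_pos: [546.7, -146.3, 228.6]
ee_rot: [-179.8, -0.0, 10.5]
force: [-2.2, 8.3, 3.8]
gripper_width: 10.0
gripper_force: 15.0
```

Request:
send_rows([
  [[0,0.0129,-0.0125],[0,0,0]],
  [[0,0.0137,-0.0116],[0,0,0]],
  [[0,0.0145,-0.0106],[0,0,0]],
  [[0,0.0152,-0.0095],[0,0,0]],
  [[0,0.0158,-0.0083],[0,0,0]],
  [[0,0.0164,-0.0073],[0,0,0]],
  [[0,0.0169,-0.006],[0,0,0]],
  [[0,0.0172,-0.0048],[0,0,0]],
  [[0,0,0],[0,0,0]],
])

```text
time_s: 7.65
ee_pos: [558.1, -208.8, 264.3]
ee_rot: [179.9, -0.0, 10.5]
force: [-3.1, 2.8, 6.7]
gripper_width: 9.2
gripper_force: 15.0
```

Run:
```python
from h import *
a=grab_frame('scene')[170:320,130:300];b=grab_frame('wrist')[150:350,150:400]
a=cv2.resize(a,(453,400));b=cv2.resize(b,(340,272));o=np.zeros((400,800,3),np.uint8);o[:,:453]=a;o[:272,460:]=b
cv2.imwrite('pics/m1.png',o[:,:,::-1])
```

```text
(no output)
```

View pics/m1.png

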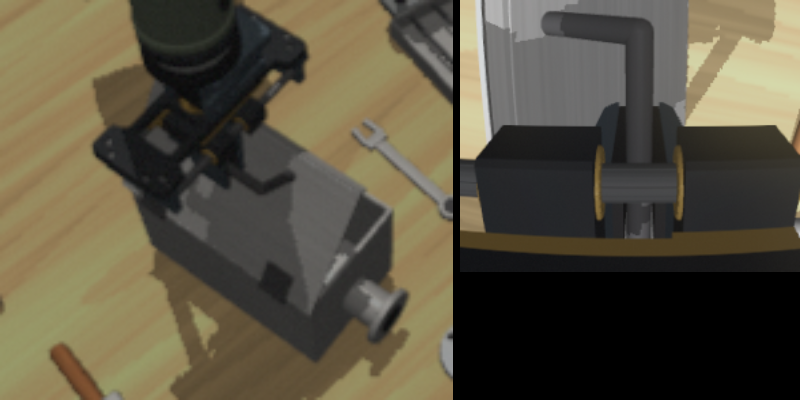

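The flap is about half open and the bar is still in the fingers. Continuing.

Request:
send_rows([
  [[0,0.0176,-0.0036],[0,0,0]],
  [[0,0.0178,-0.0023],[0,0,0]],
  [[0,0.0179,-0.001],[0,0,0]],
  [[0,0.0179,0.0002],[0,0,0]],
  [[0,0.0178,0.0015],[0,0,0]],
  [[0,0.0178,0.0028],[0,0,0]],
  [[0,0,0],[0,0,0]],
])

```text
time_s: 8.45
ee_pos: [568.0, -262.3, 263.3]
ee_rot: [179.9, 0.1, 10.5]
force: [-3.3, -0.3, 1.4]
gripper_width: 9.5
gripper_force: 15.0
```

Request:
send_rows([
  [[0,0.0174,0.0041],[0,0,0]],
  [[0,0.0171,0.0053],[0,0,0]],
  [[0,0.0167,0.0065],[0,0,0]],
  [[0,0.0162,0.0076],[0,0,0]],
  [[0,0.0156,0.0089],[0,0,0]],
  [[0,0,0],[0,0,0]],
  [[0,0,0],[0,0,0]],
])

```text
time_s: 9.15
ee_pos: [575.6, -301.7, 247.4]
ee_rot: [180.0, 0.0, 10.6]
force: [-4.0, -1.2, -0.1]
gripper_width: 9.2
gripper_force: 15.0
```

Run:
```python
from h import *
print(state()['gripper_width'])
a=grab_frame('scene')[170:320,130:300];b=grab_frame('wrist')[100:350,100:450]
a=cv2.resize(a,(453,400));b=cv2.resize(b,(340,243));o=np.zeros((400,800,3),np.uint8);o[:,:453]=a;o[:243,460:]=b
cv2.imwrite('pics/m2.png',o[:,:,::-1])
```

```text
9.210172999246247
```

View pics/m2.png

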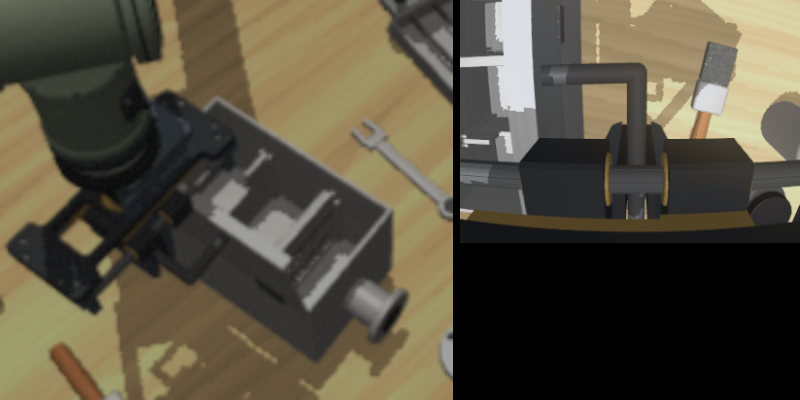

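Request:
send_rows([
  [[0,0,0],[0,0,0]],
  [[0,0,0],[0,0,0]],
  [[0,0,0],[0,0,0]],
  [[0,0,0],[0,0,0]],
  [[0,0,0],[0,0,0]],
], grip=0.68)

```text
time_s: 9.75
ee_pos: [576.1, -300.9, 248.0]
ee_rot: [180.0, -0.0, 10.6]
force: [0.1, 0.5, 0.4]
gripper_width: 29.3
gripper_force: 0.0
```

Request:
send_rows([
  [[0,0.006,-0.02],[0,0,0]],
  [[0,0.004,-0.02],[0,0,0]],
  [[0,0.02,-0.04],[0,0,0]],
  [[0,0.02,-0.08],[0,0,0]],
  [[0,0,-0.08],[0,0,0]],
  [[0,0,-0.08],[0,0,0]],
  [[0,0,0],[0,0,0]],
])

```text
time_s: 10.45
ee_pos: [581.5, -326.6, 415.9]
ee_rot: [179.5, -0.6, 10.6]
force: [0.2, -0.8, 1.2]
gripper_width: 29.1
gripper_force: 0.0
```

Run:
```python
from h import *
p=(581.5,-326.6,417,10.6);rows(line(p,(552,-171,420,100.6),11),p)
```

```text
[[[-0.0,-0.029,-0.001],[0.0,0.0,-0.286]],[[0.004,-0.028,-0.0],[-0.0,0.0,-0.285]],[[0.008,-0.028,-0.001],[-0.0,0.0,-0.286]],[[0.012,-0.026,-0.0],[-0.0,0.0,-0.285]],[[0.015,-0.024,-0.001],[-0.0,0.0,-0.286]],[[0.019,-0.022,-0.0],[-0.0,0.0,-0.286]],[[0.022,-0.019,-0.001],[-0.0,0.0,-0.285]],[[0.024,-0.016,-0.0],[-0.0,0.0,-0.286]],[[0.026,-0.012,-0.001],[-0.0,0.0,-0.285]],[[0.028,-0.008,-0.0],[-0.0,0.0,-0.286]]]
[[[0.028,-0.004,-0.001],[-0.0,0.0,-0.286]]]
end [ 552.  -171.2  420. ] [180.    0.  100.6]
```

Request:
send_rows([
  [[0,-0.029,-0.001],[0,0,-0.286]],
  [[0.004,-0.028,0],[0,0,-0.285]],
  [[0.008,-0.028,-0.001],[0,0,-0.286]],
  [[0.012,-0.026,0],[0,0,-0.285]],
  [[0.015,-0.024,-0.001],[0,0,-0.286]],
  [[0.019,-0.022,0],[0,0,-0.286]],
  [[0.022,-0.019,-0.001],[0,0,-0.285]],
  [[0.024,-0.016,0],[0,0,-0.286]],
  [[0.026,-0.012,-0.001],[0,0,-0.285]],
  [[0.028,-0.008,0],[0,0,-0.286]],
], grip=0.35)

```text
time_s: 11.45
ee_pos: [553.2, -183.7, 410.6]
ee_rot: [180.0, 0.0, 92.7]
force: [0.5, -0.1, -0.3]
gripper_width: 59.4
gripper_force: 0.0
```

Request:
send_rows([
  [[0.028,-0.004,0],[0,0,-0.286]],
  [[0,0,0],[0,0,0]],
  [[0,0,0],[0,0,0]],
])

```text
time_s: 11.75
ee_pos: [550.9, -170.5, 410.6]
ee_rot: [180.0, 0.0, 100.4]
force: [0.0, -0.0, -0.1]
gripper_width: 59.0
gripper_force: 0.0
```

Run:
```python
from h import *
s=state();c=calibration('wrist');im=grab_frame('wrist')
print(s['time_s'],s['ee_pos'],s['ee_rot'])
np.savez('w3.npz',**{k:np.array(c[k]) for k in('mtx','R','t')})
for l in("screen","screen_grip","weir","flap","strainer"):print(l,[(round(d['p'],2),d['bbox']) for d in trace('wrist',l)])
for X in(-45,45):
    P=place((552,-171,np.radians(10.6)),[(X,-50,125),(X,50,125)]);print(X,projf('w3.npz',P).round(1).tolist())
cv2.imwrite('pics/w3.png',im[:,:,::-1]);cv2.imwrite('pics/w3b.png',cv2.resize(im[:,:,::-1],(800,600),interpolation=cv2.INTER_CUBIC))
```

```text
11.75 [ 550.85961552 -170.51531205  410.5687429 ] [1.79974552e+02 4.00217014e-02 1.00445029e+02]
screen [(0.55, [306.7, 134.7, 10.6, 84.5])]
screen_grip [(0.93, [304.9, 133.5, 15.0, 85.7])]
weir [(0.85, [247.7, 135.5, 5.9, 76.9])]
flap [(0.92, [189.4, 228.6, 188.4, 94.4])]
strainer [(0.72, [174.8, 122.3, 210.3, 199.5])]
-45 [[249.7, 213.5], [248.0, 142.4]]
45 [[313.2, 213.3], [314.3, 142.2]]
```

View pics/w3b.png

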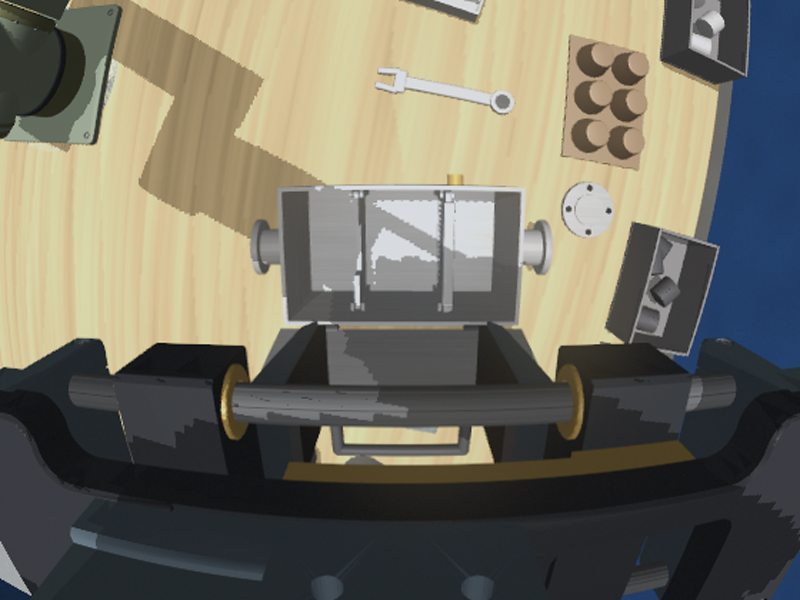

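The flap is open. The screen is in the +x guides, with its bar near x=448 from y=193 to 308 in the enlarged picture. The weir plate is at x≈357, which agrees with the fitted box pose. I'll refine that with the rim corners.

Run:
```python
from h import *
w={'w3.npz':[((-114,66,146),W(281,187)),((114,66,146),W(522,186)),((-114,-66,146),W(287,325)),((114,-66,146),W(518,325)),((45,0,132),W(448,250))]}
q,r=fit(w,[552,-171,.18]);print(q[:2],np.degrees(q[2]),r)
g=place(q,[(45,0,0)])[0];print(g, place((552,-171,np.radians(10.6)),[(45,0,0)]))
y=100.6
p=(550.9,-170.5,410.6,100.4);a=(g[0],g[1],200,y);b=(g[0],g[1],119,y)
rows(line(p,a,6)+line(a,b,4),p)
```

```text
[ 550.77464941 -168.64557007] 10.658699292000051 [[-2.8, 0.2], [2.0, 0.0], [-1.7, -0.3], [0.6, -1.0], [0.4, 2.5]]
[ 594.99823633 -160.32244805    0.        ] [[ 596.23209071 -162.72218922    0.        ]]
[[[0.001,0.015,0.07],[0.0,0.0,-0.001]],[[0.0,0.015,0.07],[-0.0,0.0,-0.001]],[[0.001,0.015,0.071],[-0.0,0.0,-0.001]],[[0.001,0.015,0.07],[-0.0,0.0,-0.002]],[[0.0,0.015,0.07],[-0.0,0.0,-0.001]],[[0.001,0.015,0.07],[-0.0,0.0,-0.001]],[[-0.0,0.0,0.041],[-0.0,0.0,0.0]],[[-0.0,0.0,0.04],[-0.0,0.0,0.0]],[[-0.0,0.0,0.041],[-0.0,0.0,0.0]],[[-0.0,0.0,0.04],[-0.0,0.0,0.0]]]
end [ 594.8 -160.3  119.1] [-180.     0.   100.6]
```

Request:
send_rows([
  [[0.001,0.015,0.07],[0,0,-0.001]],
  [[0,0.015,0.07],[0,0,-0.001]],
  [[0.001,0.015,0.071],[0,0,-0.001]],
  [[0.001,0.015,0.07],[0,0,-0.002]],
  [[0,0.015,0.07],[0,0,-0.001]],
  [[0.001,0.015,0.07],[0,0,-0.001]],
  [[0,0,0.041],[0,0,0]],
  [[0,0,0],[0,0,0]],
  [[0,0,0],[0,0,0]],
])

```text
time_s: 12.95
ee_pos: [595.0, -160.2, 179.7]
ee_rot: [180.0, 0.0, 100.8]
force: [0.1, -0.3, 0.9]
gripper_width: 59.3
gripper_force: 0.0
```

Run:
```python
from h import *
s=state();c=calibration('wrist');im=grab_frame('wrist')
print(s['time_s'],s['ee_pos'],s['ee_rot'],s['force'])
for l in("screen_grip","weir"):print(l,[(round(d['p'],2),d['bbox']) for d in trace('wrist',l)])
cv2.imwrite('pics/w4.png',cv2.resize(im[80:330,150:420,::-1],(648,600),interpolation=cv2.INTER_CUBIC))
```

```text
12.95 [ 595.01667643 -160.22757641  179.7384081 ] [1.79984710e+02 4.34592426e-03 1.00768987e+02] [ 0.10151453 -0.31811739  0.85031597]
screen_grip [(0.94, [273.9, 144.3, 14.7, 157.2])]
weir [(0.69, [155.5, 143.7, 40.5, 121.9])]
```

View pics/w4.png

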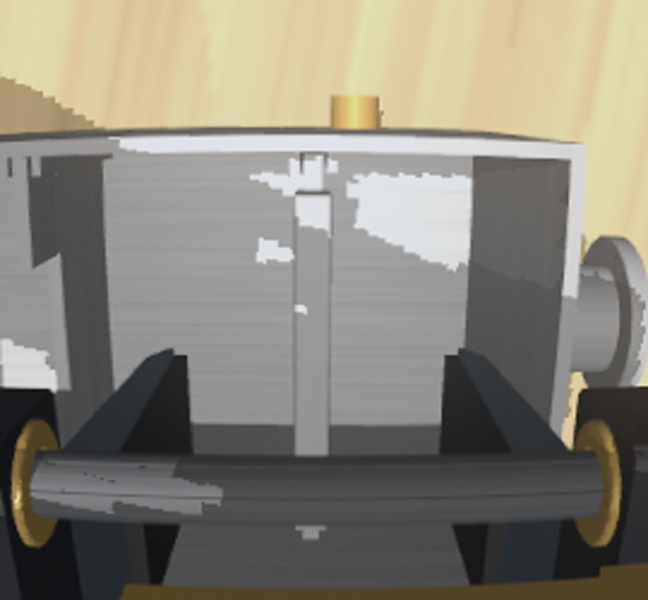

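The bar at x≈312 is centred between the fingers (188 and 445) and runs straight. Descend and grip.

Request:
send_rows([
  [[0,0,0.04],[0,0,0]],
  [[0,0,0.04],[0,0,0]],
  [[0,0,0.041],[0,0,0]],
  [[0,0,0],[0,0,0]],
  [[0,0,0],[0,0,0]],
])

```text
time_s: 13.6
ee_pos: [595.3, -160.1, 120.1]
ee_rot: [179.9, 0.0, 100.8]
force: [-0.3, 0.4, 0.7]
gripper_width: 59.1
gripper_force: 0.0
```

Request:
send_rows([
  [[0,0,0],[0,0,0]],
  [[0,0,0],[0,0,0]],
  [[0,0,0],[0,0,0]],
  [[0,0,0],[0,0,0]],
  [[0,0,0],[0,0,0]],
  [[0,0,0],[0,0,0]],
  [[0,0,0],[0,0,0]],
  [[0,0,0],[0,0,0]],
], grip=1, grip_force=20)

```text
time_s: 14.4
ee_pos: [594.5, -159.9, 118.8]
ee_rot: [-180.0, -0.0, 100.8]
force: [0.2, -0.6, 0.9]
gripper_width: 9.7
gripper_force: 20.0
```

Request:
send_rows([
  [[0,0,0],[0,0,0]],
  [[0,0,0],[0,0,0]],
  [[0,0,0],[0,0,0]],
  [[0,0,0],[0,0,0]],
], grip_force=35)

```text
time_s: 14.8
ee_pos: [594.6, -159.9, 118.8]
ee_rot: [-180.0, -0.0, 100.8]
force: [-0.8, -0.4, 0.4]
gripper_width: 9.6
gripper_force: 35.0
```

Request:
send_rows([
  [[0,0,-0.01],[0,0,0]],
  [[0,0,-0.014],[0,0,0]],
  [[0,0,-0.016],[0,0,0]],
  [[0,0,-0.016],[0,0,0]],
  [[0,0,-0.016],[0,0,0]],
])

```text
time_s: 15.3
ee_pos: [594.8, -159.9, 155.8]
ee_rot: [180.0, 0.0, 100.8]
force: [-0.7, -0.1, -3.6]
gripper_width: 10.0
gripper_force: 35.0
```

Request:
send_rows([
  [[0,0,-0.02],[0,0,0]],
  [[0,0,-0.02],[0,0,0]],
  [[0,0,-0.03],[0,0,0]],
  [[0,0,-0.03],[0,0,0]],
  [[0,0,-0.04],[0,0,0]],
  [[0,0,-0.05],[0,0,0]],
  [[0,0,-0.05],[0,0,0]],
  [[0,0,-0.03],[0,0,0]],
  [[0,0,0],[0,0,0]],
  [[0,0,0],[0,0,0]],
])

```text
time_s: 16.3
ee_pos: [594.4, -159.8, 289.8]
ee_rot: [-180.0, -0.0, 100.8]
force: [-0.0, 0.8, -2.9]
gripper_width: 9.8
gripper_force: 35.0
```

Run:
```python
from h import *
s=state();print(s['time_s'],s['ee_pos'],s['ee_rot'],s['force'],s['gripper_width'],s['qpos'])
im=grab_frame('scene');cv2.imwrite('pics/sc5.png',im[:,:,::-1])
for l in("screen","weir","flap","station"):print(l,[(round(d['p'],2),d['bbox']) for d in trace('scene',l)])
g=cv2.resize(im[80:320,150:400],None,fx=2.4,fy=2.4,interpolation=cv2.INTER_CUBIC);cv2.imwrite('pics/sc5b.png',g[:,:,::-1])
```

```text
16.3 [ 594.41349947 -159.83468289  289.75381017] [-1.79994725e+02 -8.19763776e-03  1.00801063e+02] [-0.04673603  0.78184663 -2.86680257] 9.755443960066845 [-1.61236363e+01  2.03870502e+01  7.77003337e+01  4.96968438e-03
  8.19210315e+01 -2.69253981e+01]
screen [(0.8, [220.6, 207.2, 31.5, 50.9])]
weir []
flap [(0.96, [158.9, 213.8, 87.5, 73.3])]
station [(0.85, [271.9, 98.3, 97.2, 123.7]), (0.3, [157.2, 214.6, 89.8, 71.8])]
```

View pics/sc5b.png

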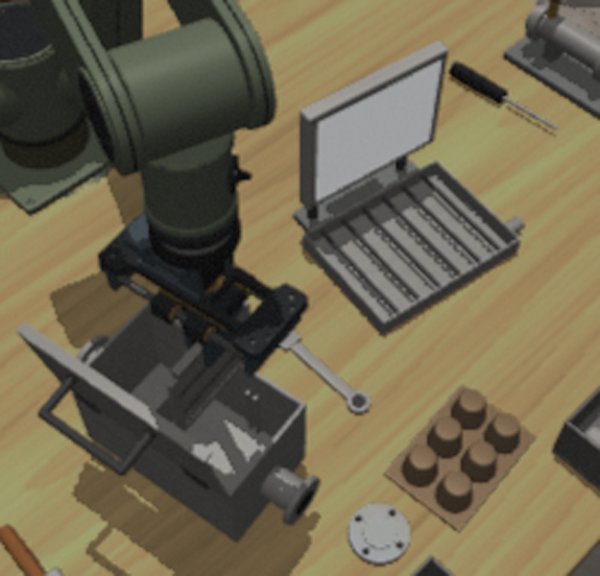

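The screen is clear of the box and upright in the gripper, and the flap rests open. I've used all 10 views, so I'll refine the station pose numerically from its segmentation mask.

Run:
```python
from h import *
from scipy.optimize import minimize
im=grab_frame('scene');M=trace('scene','station')[0]['pixels'].astype(np.uint8)
def sil(q,t):
    m=np.zeros((420*4,560*4),np.uint8)
    for x,y0,y1,z0,z1 in((120,-90,90,0,30),(111,90,90+t,70,240)):
        P=[(a*x,y,z) for a in(-1,1) for y in(y0,y1) for z in(z0,z1)]
        h=cv2.convexHull(((proj('scene',place(q,P))+.5)*4).astype(np.float32)).astype(np.int32);cv2.fillConvexPoly(m,h,1)
    return cv2.resize(m.astype(np.float32),(560,420),interpolation=cv2.INTER_AREA)
def cost(v):
    m=sil((v[0],v[1],v[2]/100),v[3]);return 1-np.minimum(m,M).sum()/np.maximum(m,M).sum()
for s in((516,243,141,20),(512,248,139,20),(518,238,144,25)):
    r=minimize(cost,s,method='Nelder-Mead',options=dict(initial_simplex=[s]+[tuple(np.array(s)+d) for d in np.diag([12,12,8,12])],xatol=.05,fatol=1e-5))
    print(r.fun,r.x[:2],np.degrees(r.x[2]/100),r.x[3])
```

```text
0.08098042011260986 [515.01563035 249.9977511 ] 82.22793298025697 23.125323374437464
0.08045965433120728 [514.27841365 250.45061735] 82.63564128582931 22.032932824892868
0.08070534467697144 [515.53622355 250.19215428] 82.7168770322033 23.433054314976616
```

Run:
```python
from h import *
p=(594.4,-159.8,289.8,100.8);a=(520,247,289.8,81.5);b=(520,247,208,81.5)
rows(line(p,a,16)+line(a,b,4),p)
```

```text
[[[0.052,0.0,0.0],[0.0,-0.0,0.042]],[[0.051,-0.0,0.0],[-0.0,-0.0,0.042]],[[0.052,-0.002,0.0],[-0.0,-0.0,0.042]],[[0.052,-0.003,0.0],[-0.0,-0.0,0.042]],[[0.051,-0.004,0.0],[-0.0,-0.0,0.043]],[[0.052,-0.005,0.0],[-0.0,-0.0,0.042]],[[0.051,-0.006,0.0],[-0.0,-0.0,0.042]],[[0.051,-0.007,0.0],[-0.0,-0.0,0.042]],[[0.051,-0.009,0.0],[-0.0,-0.0,0.042]],[[0.051,-0.009,0.0],[-0.0,-0.0,0.042]]]
[[[0.051,-0.01,0.0],[-0.0,-0.0,0.042]],[[0.05,-0.012,0.0],[-0.0,-0.0,0.042]],[[0.05,-0.012,0.0],[-0.0,-0.0,0.042]],[[0.05,-0.014,0.0],[-0.0,-0.0,0.042]],[[0.05,-0.015,0.0],[-0.0,-0.0,0.043]],[[0.049,-0.015,0.0],[-0.0,-0.0,0.042]],[[-0.0,-0.0,0.041],[-0.0,-0.0,-0.0]],[[-0.0,-0.0,0.041],[-0.0,-0.0,-0.0]],[[-0.0,-0.0,0.041],[-0.0,-0.0,-0.0]],[[-0.0,-0.0,0.041],[-0.0,-0.0,-0.0]]]
end [520.1 247.  207.8] [180.    0.   81.5]
```

Request:
send_rows([
  [[0.026,0,0],[0,0,0.021]],
  [[0.026,0,0],[0,0,0.021]],
  [[0.051,0,0],[0,0,0.042]],
  [[0.052,-0.002,0],[0,0,0.042]],
  [[0.052,-0.003,0],[0,0,0.042]],
  [[0.051,-0.004,0],[0,0,0.043]],
  [[0.052,-0.005,0],[0,0,0.042]],
  [[0.051,-0.006,0],[0,0,0.042]],
  [[0.051,-0.007,0],[0,0,0.042]],
  [[0.051,-0.009,0],[0,0,0.042]],
], grip_force=45)

```text
time_s: 17.65
ee_pos: [551.8, 71.0, 290.1]
ee_rot: [180.0, -0.0, 89.9]
force: [-0.1, -0.2, -2.7]
gripper_width: 9.7
gripper_force: 45.0
```

Request:
send_rows([
  [[0.051,-0.009,0],[0,0,0.042]],
  [[0.051,-0.01,0],[0,0,0.042]],
  [[0.05,-0.012,0],[0,0,0.042]],
  [[0.05,-0.012,0],[0,0,0.042]],
  [[0.05,-0.014,0],[0,0,0.042]],
  [[0.05,-0.015,0],[0,0,0.043]],
  [[0.025,-0.008,0],[0,0,0.021]],
  [[0.024,-0.007,0],[0,0,0.021]],
  [[0,0,0],[0,0,0]],
  [[0,0,0],[0,0,0]],
])

```text
time_s: 18.65
ee_pos: [520.0, 247.2, 289.9]
ee_rot: [180.0, 0.0, 81.6]
force: [-0.6, -0.4, -3.3]
gripper_width: 9.6
gripper_force: 45.0
```

Run:
```python
from h import *
s=state();print(s['time_s'],s['ee_pos'],s['ee_rot'],s['force'],s['gripper_width'])
c=calibration('wrist');np.savez('w6.npz',**{k:np.array(c[k]) for k in('mtx','R','t')})
P=(s['ee_pos'][0],s['ee_pos'][1])
for n in('scene','wrist','side'):
    grab_frame(n)
    for l in('screen','station'):
        for d in trace(n,l)[:2]:
            ys,xs=np.nonzero(d['pixels']);print(n,l,round(d['p'],2),d['bbox'],round(xs.mean(),1),round(ys.mean(),1))
X=[(s['ee_pos'][0],s['ee_pos'][1],s['ee_pos'][2]-43)]
print('pred screen centre',proj('scene',X),proj('side',X),projf('w6.npz',X))
q=(515,248,np.radians(81.5));T=place(q,[(-120,-90,30),(120,-90,30),(120,90,30),(-120,90,30),(-111,90,240),(111,90,240)])
print('pred sta wrist',projf('w6.npz',T).round().tolist(),'scene',proj('scene',T).round().tolist())
```

```text
18.65 [520.04808972 247.22553404 289.93849943] [1.79995985e+02 2.05459778e-02 8.15602626e+01] [-0.58888575 -0.35183075 -3.28734149] 9.607321756853468
scene screen 0.74 [310.7, 115.3, 34.5, 39.9] 326.3 134.4
scene station 0.72 [273.8, 102.4, 91.8, 114.2] 311.9 165.2
scene station 0.56 [263.6, 213.2, 42.1, 37.9] 284.5 233.9
wrist screen 0.87 [272.9, 140.4, 21.3, 189.7] 281.5 229.5
wrist station 0.73 [110.8, 67.8, 237.5, 253.0] 222.2 165.7
side screen 0.76 [225.4, 188.5, 33.5, 33.5] 242.4 205.5
side screen 0.31 [234.1, 196.6, 42.7, 26.0] 260.3 211.6
side station 0.64 [200.5, 216.5, 88.9, 82.5] 251.4 257.1
pred screen centre [[329.6178312 131.539058 ]] [[242.78929359 203.96436941]] [[279.69388414 237.18786609]]
pred sta wrist [[340.0, 266.0], [347.0, 90.0], [206.0, 90.0], [214.0, 265.0], [168.0, 355.0], [138.0, 73.0]] scene [[309.0, 214.0], [367.0, 179.0], [332.0, 146.0], [276.0, 177.0], [279.0, 130.0], [338.0, 100.0]]
```

Request:
send_rows([
  [[0,0,0.02],[0,0,0]],
  [[0,0,0.03],[0,0,0]],
  [[0,0,0.03],[0,0,0]],
  [[0,0,0.03],[0,0,0]],
  [[0,0,0.03],[0,0,0]],
  [[0,0,0.024],[0,0,0]],
  [[0,0,0],[0,0,0]],
  [[0,0,0],[0,0,0]],
  [[0,0,0],[0,0,0]],
  [[0,0,0],[0,0,0]],
])

```text
time_s: 20.1
ee_pos: [521.1, 247.2, 208.7]
ee_rot: [179.9, -0.1, 81.5]
force: [-0.2, 0.2, -2.2]
gripper_width: 9.8
gripper_force: 45.0
```

Run:
```python
from h import *
s=state();print(s['time_s'],s['ee_pos'],s['ee_rot'],s['force'],s['gripper_width'],s['qvel'])
c=calibration('wrist');np.savez('w7.npz',**{k:np.array(c[k]) for k in('mtx','R','t')})
q=(515,248,np.radians(81.5))
T=place(q,[(-120,-90,30),(120,-90,30),(-111,90,240),(111,90,240)])
e=s['ee_pos'];X=[(e[0],e[1],e[2]-43)]
for n in('scene','wrist'):
    grab_frame(n);k='w7.npz' if n=='wrist' else n
    for l in('screen','station','flap'):
        for d in trace(n,l)[:1]:
            ys,xs=np.nonzero(d['pixels']);print(n,l,round(d['p'],2),d['bbox'],round(xs.mean(),1),round(ys.mean(),1))
    print('pred',proj(k,X).round(1),proj(k,T).round().tolist())
```

```text
20.1 [521.11254882 247.15442879 208.71312423] [ 1.79914897e+02 -5.82816172e-02  8.14939901e+01] [-0.16976498  0.16102617 -2.22370338] 9.76636636433002 [-0.00038311 -0.05452921  0.25317922  0.07625291 -0.02208096 -0.07126139]
scene screen 0.81 [311.0, 138.5, 31.6, 32.4] 323.4 154.2
scene station 0.58 [270.6, 110.0, 97.0, 108.4] 311.0 167.0
scene flap 0.9 [158.0, 215.1, 89.9, 70.1] 198.6 251.6
pred [[326.8 151.1]] [[309.0, 214.0], [367.0, 179.0], [279.0, 130.0], [338.0, 100.0]]
wrist screen 0.85 [269.8, 141.7, 23.8, 187.1] 281.4 229.3
wrist station 0.88 [31.4, 56.5, 330.5, 267.9] 187.1 164.4
pred [[279.5 237.3]] [[351.0, 294.0], [361.0, 82.0], [135.0, 427.0], [65.0, 53.0]]
```

Request:
send_rows([
  [[0,0,0],[0,0,0]],
  [[0,0,0],[0,0,0]],
  [[0,0,0],[0,0,0]],
  [[0,0,0],[0,0,0]],
  [[0,0,0],[0,0,0]],
])

```text
time_s: 21.0
ee_pos: [520.7, 246.9, 207.8]
ee_rot: [-180.0, -0.0, 81.5]
force: [0.3, 0.3, -3.1]
gripper_width: 9.6
gripper_force: 45.0
```

```bash
python3 -c "
from workcell import *
print(job_done())"
```

```text
the job is handed in; nothing more can be done
None
```

I handed the job in at 21.0 s, with the flap open on its stop and the screen held steadily over the drip tray, upright and square to the light panel, about 95 mm in front and 10 mm above its middle by my estimate; the hand-in returned no verdict.

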